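# Feel along the biting edge of a cured jaw splint

### The arm

A 6-joint arm with a two-finger parallel gripper is mounted at the origin on the work surface. World frame = base frame: x ahead of the robot, y to its left, z up, the work surface at z = 0. Lengths are in m, angles in rad, forces in N, time in s.
With the tool pointing down it reaches from about 0.375 to 0.9 m from the base axis. Payload 3.1 kg.
Tool frame: the origin (TCP) lies between the finger pads, 19 mm behind the fingertips; this is the grasp point; z points along the fingers, y is the line along which they close (so a half turn about z gives the same grasp; the last joint's range is limited). The gripper opens to 85 mm and grips with 20 to 120 N. Pads are 22 mm wide; open, the fingers measure 114 mm over their backs; the gripper's body (76 mm by 85 mm) begins 54 mm behind the grasp point. The pads swing forward as they close: fully open they stand 13 mm farther back than shut.
Start: joints at [-1.506, 0.527, 1.433, -0, 1.181, -0.178], TCP at [0.15, -0.607, 0.25] pointing down, gripper open.
Joint ranges: [-3.08, 3.08], [-0.75, 2.2], [0.22, 2.44], [-1.43, 4.57], [0, 2.65], [-2.85, 2.85]. Speed limits (rad/s): [2.79, 2.79, 3.14, 3.14, 3.14, 3.14].

### API

Orientations are given as a 3x3 rotation matrix whose columns are the frame's x, y, z axes.
In Python, from bench import r gives the robot as it stands. The module is installed in compiled form; this text tells all that it offers.
- The arm moves only by the shell command python3 -m creep 'ROWS' [FORCE]. ROWS is JSON, a list of rows, each an object with "delta_rot": the turn, a rotation vector about the tool's x, y, z in rad, a list of three; "xyz": the shift along the tool's x, y, z in cm, a list of three; "gripper": the finger opening in cm, from 0 to 8.54. A call has 1 to 20 rows; each row shifts and turns the commanded pose from where the row before left it, along the tool's axes as they then stand; what a row does not reach is not made up. A row lasts 1/8 s, in which the tool goes at most 62.5 mm and 10.7 degrees, less where a joint would pass 70% of its speed; a pose out of reach is approached as far as the arm can. A call is refused whole if a number of a shift passes 6.25 or a number of a turn 0.188, either way. A call with a gripper value outside its range is refused whole. The fingers move at their own pace and stop on an object; FORCE is the grip in N (left out, the last holds). Time passes only in rows, so rows that do not move let the fingers close. It gives the time, the measured TCP pose, the force, the opening and the grip force at its end, in the units of the state.
- r.sense(): the state, without advancing time (a new reading comes with each control period).
- r.grab_frame(name): name is "scene" or "top"; returns a dict with "img" (480x640x3 uint8, red, green, blue), "depth" (480x640 float32, m along the optical axis (not along the pixel's ray), 0 where there is no reading), "camera_matrix" (3x3 intrinsics, pixels), "R" (3x3) and "t" (3): a world point X has camera coordinates R X + t. Camera axes: x right, y down, z forward; pixel columns grow to the right and rows downward; lengths in m; the calibration is good to about 2 mm. A picture is of the moment at which its call begins.
- r.close_job(): hands the job in; it is judged then, once.
Trained networks look in a picture, given as the dict that the camera call returned (one of the last four; its "shot" number tells which), for a name from the list of things; names that differ only in an ending like _2 or _b are one class to them, and where a whole thing is asked for, a point or a joint stands for the part that bears it (a point fixed in the world has none). Each returns a list of dicts, best first, with "p" (0 to 1); they miss things now and then, are a little off and sometimes report something else, mostly with a low value. They report only what shows in the picture. A call takes as long as a camera call. They do not tell look-alikes from the thing itself.
- r.spot_in(picture, name): "centre" ([column, row] in pixels, amid what is visible of it).
- r.regions_of(picture, name): "pixels" (480x640 bool, what is visible of it) and "centre" ([column, row] in pixels, amid what is visible of it).
The state is a dict: "t": time; "joint_pos": joint angles; "dq": joint speeds; "joint_torque": joint torques, N m; "tool_pos": TCP position; "tool_rot": TCP orientation; "ft_force": force on the tool from outside, world axes, zero at the start; "wrist_torque": the same for the moment, N m; "gripper_width": opening from 0.0 (shut) to 1.0 (fully open); "finger_force": force on a finger pad.
Only numpy, scipy, OpenCV 4.12 (cv2) and the standard library are available. Lean on these libraries where they do the work, as an engineer would, in place of code of your own. Each camera call takes 0.05 s, during which the arm holds its last target. There are 200 camera calls.

### The job

Feel the white splint on its jaw model for burrs: with the gripper shut and pointing straight down, run the fingertips lightly along the middle of its flat biting edge, from the end on the robot's left, round the front of the arch, to the end on the right, then lift clear. The splint is only to be stroked: do not press hard, lift the model or push it out of place, and leave the other loose things around it where they lie.

Things in the scene. Friction and masses are not known exactly. Their poses are not given: they have to be found in the camera images.
- jaw_model: tan stone jaw model with pink silicone gum and a white splint on it, 0.9 kg, loose on the bench on a steel plate 84 x 84 mm with four rubber feet at the corners that grip the bench; 45 mm high. Origin: centre of the feet's underside. z up; -x is the front of the jaw (turned to the robot, up to 0.6 rad either way), +y the side on the robot's left
- splint: white resin jaw splint on the jaw model, held in place: a horseshoe 64 mm wide, 60 mm long, open to +x, with a flat level top (the biting edge) 9 mm wide at the front and 12 mm at the two ends, 45 mm above the bench; wall 10 mm high. Same origin and axes as jaw_model. Pressed, it gives on the springy gum, staying level: about 4 N per mm, 4 mm at most, then rigid
- ridge_1 (a point): point on the middle line of the splint's flat top, 45 mm above the bench, number 1 of 7 about 20 mm apart: the end of the splint on the robot's left (+y), at (26, 25.5) mm in the model's frame, 6 mm short of the very end
- ridge_2 (a point): point on the middle line of the splint's flat top, 45 mm above the bench, number 2 of 7 about 20 mm apart: (6, 22.5) mm in the model's frame
- ridge_3 (a point): point on the middle line of the splint's flat top, 45 mm above the bench, number 3 of 7 about 20 mm apart: (-14, 17) mm in the model's frame
- ridge_4 (a point): point on the middle line of the splint's flat top, 45 mm above the bench, number 4 of 7 about 20 mm apart: the front of the arch, at (-24, 0) mm in the model's frame
- ridge_5 (a point): point on the middle line of the splint's flat top, 45 mm above the bench, number 5 of 7 about 20 mm apart: (-14, -17) mm in the model's frame
- ridge_6 (a point): point on the middle line of the splint's flat top, 45 mm above the bench, number 6 of 7 about 20 mm apart: (6, -22.5) mm in the model's frame
- ridge_7 (a point): point on the middle line of the splint's flat top, 45 mm above the bench, number 7 of 7 about 20 mm apart: the other end, on the robot's right, at (26, -25.5) mm in the model's frame
- bare_model: the second, bare jaw model: same steel plate, stone base and gum as jaw_model, but its 14 separate stone teeth stand uncovered, 43 mm high. Origin: centre of its underside. Loose; to be left alone
- knee_spacer: black nylon knee spacer, two shallow round dishes side by side, 82 mm (along its y) x 44 mm, 10 mm high with a 15 mm centre ridge. Origin: centre of its underside. Loose; to be left alone
- petri_dish: stainless petri dish, 84 mm across, 14 mm high. Origin: centre of its underside. Loose; to be left alone
- tweezers: orange plastic tweezers lying on their side, 128 mm long along their x, 9 mm high. Origin: near the middle, on the bench. Loose; to be left alone
- resin_bottle: amber bottle, 48 mm across, 95 mm high. Origin: centre of its underside. Loose; to be left alone
- spatula: plaster spatula with a wooden handle and a broad blade, lying flat, 160 mm long along its x. Origin: near the middle, on the bench. Loose; to be left alone
Mind the look-alikes: they are no part of the job. What is shaped like the jaw_model but purple or yellow is not meant.

How it is judged:
By the outcome, as a careful person would: the job done as asked, in the order asked, and still so for the second after the job is handed in, with the robot touching nothing.
It also fails if it takes over 58 s, if anything falls off the work surface, if the arm or the gripper's body presses on something with over 40 N, if the wrist force passes 120 N, or if a joint passes its speed limit or range.

## Working session

There is one attempt and no reset: what is moved stays moved. The work goes in short steps, Python scripts to look and compute and a shell command to move; the robot and the scene stay as the last step left them, time stands still between calls to the robot, and variables do not carry over. Pictures are saved under pics/ and viewed, at most 10 in all, crops included, and the job is handed in when it is done.

```bash
mkdir -p pics; cat > h.py <<'E'
import numpy as np,cv2
from bench import r
def pts(f):
    K=f["camera_matrix"];d=f["depth"];v,u=np.mgrid[:480,:640]
    c=np.stack([(u-K[0,2])/K[0,0]*d,(v-K[1,2])/K[1,1]*d,d],-1)
    return (c-f["t"])@f["R"]
def save(n,im): cv2.imwrite("pics/"+n,cv2.cvtColor(im,cv2.COLOR_RGB2BGR))
E
python3 - <<'E'
from h import *
for n in("top","scene"):
    f=r.grab_frame(n);save(n+".png",f["img"]);P=pts(f)
    print(n,f["R"].round(2).tolist(),f["t"].round(2))
    for nm in("jaw_model","splint","bare_model"):
        for o in r.regions_of(f,nm)[:5]:
            m=o["pixels"]&(f["depth"]>0)
            print(nm,round(o["p"],2),np.round(o["centre"]),m.sum(),np.median(P[m],0).round(3),f["img"][m].mean(0).round())
s=r.sense();print(s["tool_pos"],s["tool_rot"],s["ft_force"],s["t"])
E
```

```text
top [[-0.07, -1.0, -0.0], [-0.97, 0.07, -0.22], [0.22, -0.01, -0.98]] [0.08 0.57 1.  ]
jaw_model 0.91 [216. 192.] 1882 [0.692 0.247 0.028] [196. 191. 119.]
jaw_model 0.85 [161. 353.] 2320 [0.41  0.351 0.027] [149. 111. 165.]
jaw_model 0.69 [241. 267.] 2054 [0.55  0.205 0.027] [201. 193. 178.]
splint 0.97 [155. 339.] 527 [0.417 0.356 0.045] [149.  91. 171.]
splint 0.63 [212. 193.] 516 [0.69  0.252 0.044] [204. 198. 104.]
splint 0.57 [243. 266.] 417 [0.552 0.207 0.045] [214. 215. 212.]
bare_model 0.58 [340. 275.] 2131 [0.528 0.03  0.027] [202. 190. 169.]
scene [[-0.61, 0.79, -0.02], [0.53, 0.39, -0.75], [-0.59, -0.47, -0.66]] [ 0.29 -0.26  1.5 ]
jaw_model 0.94 [509. 295.] 2189 [0.434 0.361 0.026] [109.  79. 131.]
jaw_model 0.84 [393. 306.] 2105 [0.571 0.215 0.026] [173. 161. 147.]
jaw_model 0.73 [369. 371.] 2685 [0.713 0.262 0.027] [187. 176.  96.]
splint 0.97 [514. 289.] 527 [0.426 0.358 0.043] [104.  54. 134.]
splint 0.7 [397. 289.] 537 [0.559 0.213 0.043] [194. 188. 185.]
splint 0.64 [370. 354.] 715 [0.696 0.256 0.044] [199. 186.  78.]
splint 0.31 [196. 276.] 1067 [ 0.735 -0.087  0.054] [99. 80. 66.]
bare_model 0.61 [322. 259.] 1579 [0.549 0.04  0.025] [169. 150. 129.]
[ 0.15026162 -0.60655769  0.24989708] [[ 9.70670626e-01  2.40413256e-01 -4.59275898e-05]
 [ 2.40413260e-01 -9.70670594e-01  2.49623555e-04]
 [ 1.54322508e-05 -2.53343854e-04 -9.99999968e-01]] [ 0.40363388 -0.08497898  0.24027231] 0.4
```

View pics/top.png

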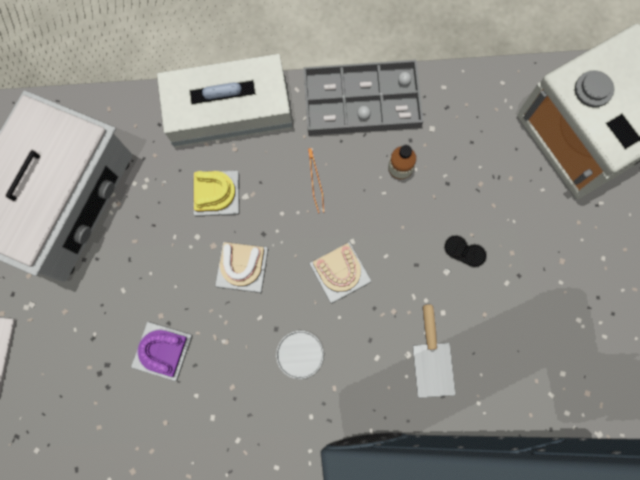

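View pics/scene.png

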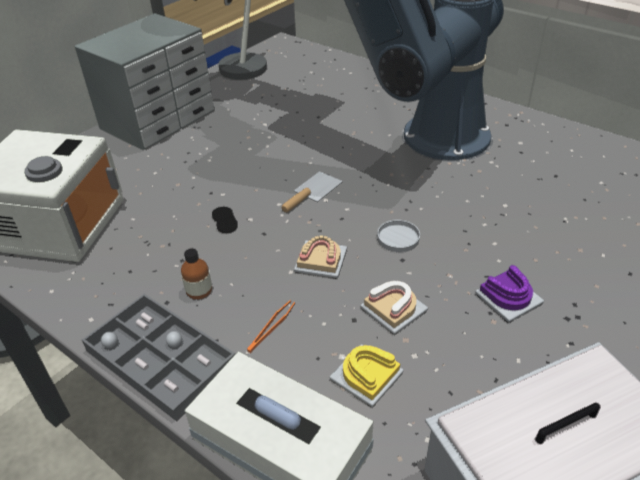

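Candidates in the top view: white on tan/pink at (241,267), purple at (160,352), yellow at (215,192), and the bare model at (340,272). Only the one at (241,267) has a white splint on a tan model, so I'll confirm it in a crop and fit its pose.

```bash
cat >> h.py <<'E'
from scipy.interpolate import CubicSpline
from scipy.spatial import cKDTree
from scipy.optimize import minimize
R7=np.array([[26,25.5],[6,22.5],[-14,17],[-24,0],[-14,-17],[6,-22.5],[26,-25.5]])/1e3
cs=CubicSpline(np.r_[0,np.cumsum(np.hypot(*np.diff(R7,axis=0).T))],R7)
L=cs.x[-1]
ss=np.linspace(-.006,L+.006,150);C=cs(ss);T=cs(ss,1);T/=np.linalg.norm(T,axis=1)[:,None]
w=.0045+.0015*abs(ss-L/2)/(L/2)
TPL=np.concatenate([C+np.c_[-T[:,1],T[:,0]]*(k*w)[:,None] for k in np.linspace(-1,1,9)])
def place(p,X): c,s=np.cos(p[2]),np.sin(p[2]);return X@np.array([[c,s],[-s,c]])+p[:2]
def fit(Q,p0):
    tq=cKDTree(Q)
    def cost(p):
        M=place(p,TPL);a=tq.query(M)[0];b=cKDTree(M).query(Q)[0]
        return np.minimum(a,.006).__pow__(2).mean()+np.minimum(b,.006).__pow__(2).mean()
    best=min((minimize(cost,[*p0,a],method="Nelder-Mead",options=dict(initial_simplex=[[p0[0],p0[1],a],[p0[0]+.01,p0[1],a],[p0[0],p0[1]+.01,a],[p0[0],p0[1],a+.2]])) for a in(-.5,-.2,.1,.4)),key=lambda o:o.fun)
    return best.x,best.fun**.5
def tops(f,near=(.552,.207)):
    P=pts(f);im=f["img"].astype(int)
    m=(np.hypot(P[...,0]-near[0],P[...,1]-near[1])<.055)&(f["depth"]>0)
    white=(im.min(-1)>.84*im.max(-1))&(im.max(-1)>150)
    return P,m,m&white&(P[...,2]>.040)
E
python3 - <<'E'
from h import *
for n,c in(("top",(195,220,290,315)),("scene",(350,265,440,340))):
    f=r.grab_frame(n);P,m,k=tops(f)
    Q=P[k];print(n,k.sum(),Q.mean(0).round(4),np.percentile(Q[:,2],[5,50,95]).round(4))
    p,e=fit(Q[:,:2],(.555,.207));print(p.round(4),e)
    print(place(p,R7).round(4).tolist())
    pl=P[m&(P[...,2]>.003)];pl=P[(np.abs(P[...,:2]-p[:2]).max(-1)<.065)&(P[...,2]>.004)&(P[...,2]<.06)]
    print("plate",cv2.minAreaRect((pl[:,:2]*1000).astype(np.float32)))
    im=f["img"].copy();K=f["camera_matrix"];S=6
    x0,y0,x1,y1=c;big=cv2.resize(im[y0:y1,x0:x1],None,fx=S,fy=S,interpolation=cv2.INTER_NEAREST)
    for q in place(p,R7):
        X=f["R"]@[*q,.045]+f["t"];u=K@X/X[2];cv2.circle(big,(int((u[0]-x0+.5)*S),int((u[1]-y0+.5)*S)),4,(255,0,0),-1)
    save("crop_%s.png"%n,big)
a=cv2.imread("pics/crop_top.png");b=cv2.imread("pics/crop_scene.png");b=cv2.resize(b[:, :],(225*1,int(b.shape[0]*225/b.shape[1])))
E
```

```text
top 466 [0.5551 0.2076 0.045 ] [0.0417 0.0449 0.0481]
[ 0.5541  0.2085 -0.2074] 0.0009978439733146344
[[0.5848, 0.2281], [0.5646, 0.2292], [0.5439, 0.228], [0.5306, 0.2134], [0.5369, 0.1947], [0.5554, 0.1852], [0.5743, 0.1782]]
plate ((553.5665283203125, 209.54742431640625), (127.95838165283203, 127.64729309082031), 89.28001403808594)
scene 364 [0.5567 0.2089 0.0441] [0.0417 0.0442 0.0463]
[ 0.555   0.2087 -0.1955] 0.001226962289736877
[[0.5854, 0.2287], [0.5652, 0.2296], [0.5445, 0.2281], [0.5314, 0.2134], [0.5379, 0.1948], [0.5565, 0.1855], [0.5755, 0.1787]]
plate ((559.9683837890625, 199.8398895263672), (109.15453338623047, 89.83210754394531), 84.56333923339844)
```

View pics/crop_top.png

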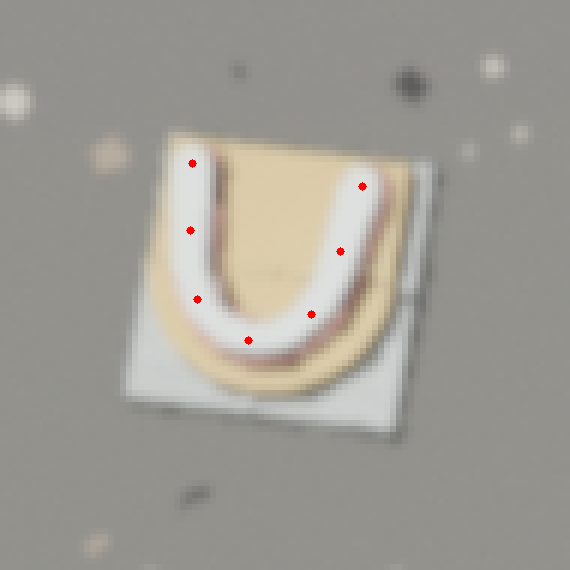

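View pics/crop_scene.png

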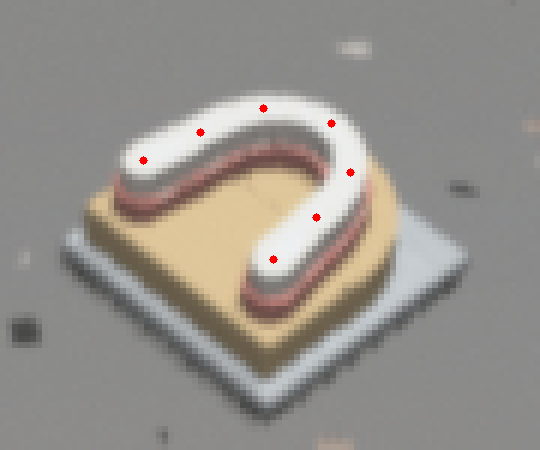

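The crop confirms it: a white splint on a tan/pink model, with the projected ridge points on the middle of the band. The two fits agree within 1 mm, so the pose is about (0.5545, 0.2086) with yaw −0.203. I'll shut the gripper, turn the tool to the model's yaw and travel at height.

```bash
python3 -m creep '[{"delta_rot":[0,0,0.1487],"xyz":[0,0,0],"gripper":0},{"delta_rot":[0,0,0.1487],"xyz":[0,0,0],"gripper":0},{"delta_rot":[0,0,0.1487],"xyz":[0,0,0],"gripper":0},{"delta_rot":[0,0,0],"xyz":[1.2,-3.5,0],"gripper":0},{"delta_rot":[0,0,0],"xyz":[1.2,-4.3,0],"gripper":0},{"delta_rot":[0,0,0],"xyz":[1.2,-4.3,0],"gripper":0},{"delta_rot":[0,0,0],"xyz":[1.2,-4.3,0],"gripper":0},{"delta_rot":[0,0,0],"xyz":[1.2,-4.3,0],"gripper":0},{"delta_rot":[0,0,0],"xyz":[1.2,-4.3,0],"gripper":0},{"delta_rot":[0,0,0],"xyz":[1.2,-4.3,0],"gripper":0},{"delta_rot":[0,0,0],"xyz":[1.2,-4.3,0],"gripper":0},{"delta_rot":[0,0,0],"xyz":[1.2,-4.3,0],"gripper":0},{"delta_rot":[0,0,0],"xyz":[1.2,-4.3,0],"gripper":0},{"delta_rot":[0,0,0],"xyz":[1.2,-4.3,0],"gripper":0},{"delta_rot":[0,0,0],"xyz":[1.2,-4.3,0],"gripper":0},{"delta_rot":[0,0,0],"xyz":[1.2,-4.3,0],"gripper":0},{"delta_rot":[0,0,0],"xyz":[1.2,-4.3,0],"gripper":0},{"delta_rot":[0,0,0],"xyz":[1.2,-4.3,0],"gripper":0},{"delta_rot":[0,0,0],"xyz":[1.2,-4.3,0],"gripper":0}]'
cat > to.py <<'E'
from h import *
p=(.5545,.2086,-.203)
s=r.sense();R=s["tool_rot"];x=s["tool_pos"]
print("t",s["t"],"z",x[2].round(4),"F",np.round(s["ft_force"],2),"tilt",R[:2,2].round(4),"yaw",np.arctan2(R[1,0],R[0,0]).round(4),"j",np.round(s["joint_pos"],2),"w",s["gripper_width"])
c,q=np.cos(p[2]),np.sin(p[2]);print("model-frame mm",((x[:2]-p[:2])@np.array([[c,-q],[q,c]])*1e3).round(2))
for i,k in enumerate(place(p,R7)): print(i+1,((np.r_[k,.064]-x)@R*100).round(2))
E
python3 to.py
```

```text
t: 2.88
tool_pos: [0.4764, 0.022, 0.2503]
tool_rot: [[0.979, -0.202, 0.001], [-0.202, -0.979, -0.0], [0.001, 0.0, -1.0]]
ft_force: [1.1, -0.6, 0.0]
gripper_width: 0.002
finger_force: 0.0
t 2.875 z 0.2503 F [ 1.06 -0.57  0.05] tilt [ 0.001  -0.0003] yaw -0.2031 j [-0.19  0.33  1.79 -0.    1.02  1.59] w 0.00178697706988334
model-frame mm [ -38.87 -198.53]
1 [  6.47 -22.41  18.64]
2 [  4.47 -22.11  18.63]
3 [  2.47 -21.56  18.63]
4 [  1.47 -19.86  18.63]
5 [  2.47 -18.16  18.63]
6 [  4.47 -17.61  18.64]
7 [  6.47 -17.31  18.64]
```

```bash
python3 -m creep '[{"delta_rot":[0,0,0],"xyz":[1.08,-3.74,0],"gripper":0},{"delta_rot":[0,0,0],"xyz":[1.08,-3.74,0],"gripper":0},{"delta_rot":[0,0,0],"xyz":[1.08,-3.74,0],"gripper":0},{"delta_rot":[0,0,0],"xyz":[1.08,-3.73,1],"gripper":0},{"delta_rot":[0,0,0],"xyz":[1.08,-3.73,2],"gripper":0},{"delta_rot":[0,0,0],"xyz":[1.07,-3.73,2],"gripper":0},{"delta_rot":[0,0,0],"xyz":[0,0,3],"gripper":0},{"delta_rot":[0,0,0],"xyz":[0,0,3],"gripper":0},{"delta_rot":[0,0,0],"xyz":[0,0,3],"gripper":0},{"delta_rot":[0,0,0],"xyz":[0,0,2],"gripper":0},{"delta_rot":[0,0,0],"xyz":[0,0,1],"gripper":0},{"delta_rot":[0,0,0],"xyz":[0,0,0],"gripper":0},{"delta_rot":[0,0,0],"xyz":[0,0,0],"gripper":0}]'
python3 to.py; python3 - <<'E'
from h import *
f=r.grab_frame("scene");save("near.png",cv2.resize(f["img"][220:350,320:480],None,fx=4,fy=4))
E
```

```text
t: 4.5
tool_pos: [0.585, 0.2272, 0.081]
tool_rot: [[0.979, -0.202, 0.002], [-0.202, -0.979, 0.0], [0.002, -0.001, -1.0]]
ft_force: [-0.0, -0.2, 0.5]
gripper_width: 0.003
finger_force: 0.0
t 4.5 z 0.081 F [-0.01 -0.2   0.51] tilt [0.0019 0.0004] yaw -0.2033 j [0.19 0.75 1.55 0.   0.84 1.97] w 0.0027402459594216113
model-frame mm [26.13 24.34]
1 [-0.02 -0.11  1.7 ]
2 [-2.02  0.19  1.7 ]
3 [-4.02  0.74  1.69]
4 [-5.02  2.44  1.69]
5 [-4.01  4.14  1.69]
6 [-2.01  4.69  1.69]
7 [-0.01  4.99  1.7 ]
```

View pics/near.png

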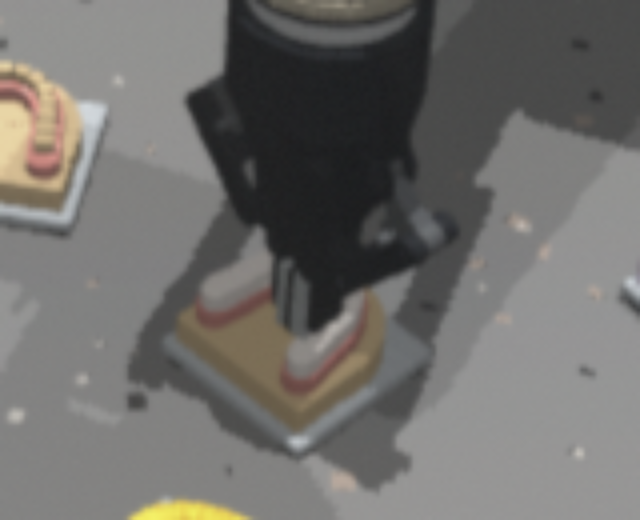

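The picture shows the shut fingertips near (300,320), hanging over the left end of the splint with nothing touched. Next I'll come down gently and feel for contact.

```bash
python3 -m creep '[{"delta_rot":[0,0,0],"xyz":[0,-0.1,0.6],"gripper":0},{"delta_rot":[0,0,0],"xyz":[0,0,0.6],"gripper":0},{"delta_rot":[0,0,0],"xyz":[0,0,0.3],"gripper":0},{"delta_rot":[0,0,0],"xyz":[0,0,0],"gripper":0},{"delta_rot":[0,0,0],"xyz":[0,0,0],"gripper":0}]' >/dev/null; python3 to.py|head -3
python3 -m creep '[{"delta_rot":[0,0,0],"xyz":[0,0,0.1],"gripper":0},{"delta_rot":[0,0,0],"xyz":[0,0,0],"gripper":0},{"delta_rot":[0,0,0],"xyz":[0,0,0],"gripper":0}]'>/dev/null; python3 to.py|head -3
python3 -m creep '[{"delta_rot":[0,0,0],"xyz":[0,0,0.1],"gripper":0},{"delta_rot":[0,0,0],"xyz":[0,0,0],"gripper":0},{"delta_rot":[0,0,0],"xyz":[0,0,0],"gripper":0}]'>/dev/null; python3 to.py|head -3
```

```text
t 5.175 z 0.065 F [ 0.16  0.32 -0.09] tilt [ 0.0001 -0.    ] yaw -0.2033 j [ 0.19  0.77  1.55 -0.    0.81  1.97] w 0.0009258476354605988
model-frame mm [25.49 25.04]
1 [ 0.05 -0.05  0.1 ]
t 5.55 z 0.0641 F [-0.04  1.07  0.14] tilt [0.0001 0.    ] yaw -0.2033 j [0.19 0.78 1.55 0.   0.81 1.97] w 0.0021754812403794086
model-frame mm [25.45 25.03]
1 [ 0.06 -0.05  0.01]
t 5.925 z 0.0633 F [-0.1  -0.82  1.99] tilt [0.0004 0.0001] yaw -0.2033 j [ 0.19  0.78  1.55 -0.    0.81  1.97] w -0.0015986481331745133
model-frame mm [25.55 25.11]
1 [ 0.04 -0.04 -0.07]
```

```bash
python3 - <<'E'
from h import *
q=(cs(np.linspace(0,L,37))*100).round(2);print(q[::6].tolist());d=np.diff(q,axis=0)*[1,-1]
print(d.round(2).tolist())
E
```

```text
[[2.6, 2.55], [0.6, 2.25], [-1.36, 1.73], [-2.4, 0.0], [-1.36, -1.73], [0.6, -2.25], [2.6, -2.55]]
[[-0.31, 0.1], [-0.32, 0.07], [-0.34, 0.05], [-0.34, 0.03], [-0.34, 0.03], [-0.35, 0.02], [-0.35, 0.03], [-0.34, 0.05], [-0.33, 0.06], [-0.33, 0.09], [-0.31, 0.13], [-0.3, 0.16], [-0.27, 0.21], [-0.25, 0.26], [-0.21, 0.28], [-0.17, 0.31], [-0.1, 0.33], [-0.04, 0.34], [0.04, 0.34], [0.1, 0.33], [0.17, 0.31], [0.21, 0.28], [0.25, 0.26], [0.27, 0.21], [0.3, 0.16], [0.31, 0.13], [0.33, 0.09], [0.33, 0.06], [0.34, 0.05], [0.35, 0.03], [0.35, 0.02], [0.34, 0.03], [0.34, 0.03], [0.34, 0.05], [0.32, 0.07], [0.31, 0.1]]
```

```bash
python3 -m creep '[{"delta_rot":[0,0,0],"xyz":[0.06,-0.04,0.03],"gripper":0},{"delta_rot":[0,0,0],"xyz":[0,0,0],"gripper":0},{"delta_rot":[0,0,0],"xyz":[-0.31,0.08,0],"gripper":0},{"delta_rot":[0,0,0],"xyz":[-0.32,0.06,0],"gripper":0},{"delta_rot":[0,0,0],"xyz":[-0.34,0.05,0],"gripper":0},{"delta_rot":[0,0,0],"xyz":[-0.34,0.04,0],"gripper":0},{"delta_rot":[0,0,0],"xyz":[-0.34,0.04,0],"gripper":0},{"delta_rot":[0,0,0],"xyz":[-0.35,0.03,0],"gripper":0}]'>/dev/null; python3 to.py|head -4
python3 -m creep '[{"delta_rot":[0,0,0],"xyz":[-0.35,0.03,0],"gripper":0},{"delta_rot":[0,0,0],"xyz":[-0.34,0.05,0],"gripper":0},{"delta_rot":[0,0,0],"xyz":[-0.33,0.06,0],"gripper":0},{"delta_rot":[0,0,0],"xyz":[-0.33,0.09,0],"gripper":0}]'>/dev/null; python3 to.py
```

```text
t 6.925 z 0.0629 F [2.84 0.13 3.94] tilt [0.0011 0.0001] yaw -0.2032 j [ 0.2   0.76  1.6  -0.    0.78  1.98] w 0.0005065204506918367
model-frame mm [ 6.2  22.55]
1 [ 1.98 -0.3  -0.11]
2 [-0.02  0.   -0.11]
t 7.425 z 0.0628 F [4.08 0.3  4.48] tilt [0.0005 0.0002] yaw -0.2033 j [0.21 0.75 1.64 0.   0.76 1.98] w -0.006804885168982205
model-frame mm [-7.56 20.24]
1 [ 3.36 -0.53 -0.12]
2 [ 1.36 -0.23 -0.12]
3 [-0.64  0.32 -0.12]
4 [-1.64  2.03 -0.12]
5 [-0.64  3.72 -0.12]
6 [ 1.36  4.27 -0.12]
7 [ 3.36  4.57 -0.12]
```

```bash
python3 -m creep '[{"delta_rot":[0,0,0],"xyz":[-0.31,0.13,-0.03],"gripper":0},{"delta_rot":[0,0,0],"xyz":[-0.3,0.16,0],"gripper":0},{"delta_rot":[0,0,0],"xyz":[-0.27,0.21,0],"gripper":0},{"delta_rot":[0,0,0],"xyz":[-0.25,0.26,0],"gripper":0}]'>/dev/null; python3 to.py
python3 - <<'E'
from h import *
f=r.grab_frame("scene");save("mid.png",cv2.resize(f["img"][220:350,320:480],None,fx=4,fy=4))
E
```

```text
t 7.925 z 0.0629 F [1.82 1.54 3.63] tilt [-0.0005  0.0002] yaw -0.2034 j [0.2  0.74 1.67 0.   0.73 1.98] w 0.002547044782740227
model-frame mm [-19.27  12.5 ]
1 [ 4.53 -1.3  -0.11]
2 [ 2.53 -1.   -0.11]
3 [ 0.53 -0.45 -0.11]
4 [-0.47  1.25 -0.11]
5 [ 0.53  2.95 -0.11]
6 [ 2.53  3.5  -0.11]
7 [ 4.53  3.8  -0.11]
```

View pics/mid.png

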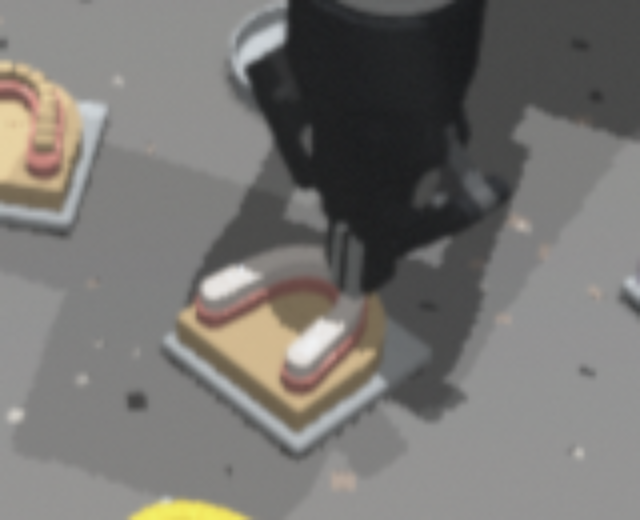

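The picture shows the plate corners still at (165,345) and (297,450), so the model hasn't moved, and the fingers are on the front left of the arch. I'll carry on round the front.

```bash
python3 -m creep '[{"delta_rot":[0,0,0],"xyz":[-0.21,0.28,0],"gripper":0},{"delta_rot":[0,0,0],"xyz":[-0.17,0.31,0],"gripper":0},{"delta_rot":[0,0,0],"xyz":[-0.1,0.33,0],"gripper":0},{"delta_rot":[0,0,0],"xyz":[-0.04,0.34,0],"gripper":0}]'>/dev/null; python3 to.py|sed -n '1,2p;6p'
python3 -m creep '[{"delta_rot":[0,0,0],"xyz":[0.04,0.34,0],"gripper":0},{"delta_rot":[0,0,0],"xyz":[0.1,0.33,0],"gripper":0},{"delta_rot":[0,0,0],"xyz":[0.17,0.31,0],"gripper":0},{"delta_rot":[0,0,0],"xyz":[0.21,0.28,0],"gripper":0},{"delta_rot":[0,0,0],"xyz":[0.25,0.26,0],"gripper":0},{"delta_rot":[0,0,0],"xyz":[0.27,0.21,0],"gripper":0}]'>/dev/null; python3 to.py
```

```text
t 8.475 z 0.0629 F [0.36 2.21 3.36] tilt [-0.0011  0.0001] yaw -0.2034 j [0.19 0.73 1.7  0.   0.71 1.96] w 0.003601305760758032
model-frame mm [-24.58  -0.32]
4 [ 0.06 -0.03 -0.11]
t 9.225 z 0.0628 F [-2.65  2.64  3.99] tilt [-0.0016 -0.0003] yaw -0.2033 j [ 0.15  0.73  1.7  -0.    0.71  1.93] w -0.0017895517700361949
model-frame mm [-14.03 -17.8 ]
1 [ 4.   -4.33 -0.12]
2 [ 2.   -4.03 -0.12]
3 [ 0.   -3.48 -0.12]
4 [-1.   -1.78 -0.12]
5 [ 0.   -0.08 -0.12]
6 [ 2.    0.47 -0.12]
7 [ 4.    0.77 -0.12]
```

```bash
python3 -m creep '[{"delta_rot":[0,0,0],"xyz":[0.31,0.12,0],"gripper":0},{"delta_rot":[0,0,0],"xyz":[0.32,0.09,0],"gripper":0},{"delta_rot":[0,0,0],"xyz":[0.33,0.08,0],"gripper":0},{"delta_rot":[0,0,0],"xyz":[0.34,0.07,0],"gripper":0},{"delta_rot":[0,0,0],"xyz":[0.35,0.06,0],"gripper":0},{"delta_rot":[0,0,0],"xyz":[0.35,0.04,0],"gripper":0}]'>/dev/null; python3 to.py|sed -n '1,2p;8,9p'
```

```text
t 9.975 z 0.063 F [-1.53  0.95  2.88] tilt [ 0.     -0.0001] yaw -0.2033 j [ 0.13  0.74  1.66 -0.    0.74  1.91] w -0.0010687224076941916
model-frame mm [  6.69 -22.06]
6 [-0.07  0.04 -0.1 ]
7 [ 1.93  0.34 -0.1 ]
```

```bash
python3 -m creep '[{"delta_rot":[0,0,0],"xyz":[0.34,0.05,0.01],"gripper":0},{"delta_rot":[0,0,0],"xyz":[0.34,0.05,0],"gripper":0},{"delta_rot":[0,0,0],"xyz":[0.34,0.05,0],"gripper":0},{"delta_rot":[0,0,0],"xyz":[0.34,0.06,0],"gripper":0},{"delta_rot":[0,0,0],"xyz":[0.32,0.07,0],"gripper":0},{"delta_rot":[0,0,0],"xyz":[0.28,0.08,0],"gripper":0},{"delta_rot":[0,0,0],"xyz":[0,0,0],"gripper":0}]'>/dev/null; python3 to.py|sed -n '1,2p;9p'
```

```text
t 10.85 z 0.063 F [-0.8  -0.78  2.39] tilt [ 0.0014 -0.0001] yaw -0.2034 j [ 0.11  0.75  1.62 -0.    0.76  1.89] w -0.002621595925972679
model-frame mm [ 26.79 -25.63]
7 [-0.08 -0.01 -0.1 ]
```

Ridge 7 is reached with light contact all the way, so I'll lift clear and check.

```bash
python3 -m creep '[{"delta_rot":[0,0,0],"xyz":[0,0,-0.3],"gripper":0},{"delta_rot":[0,0,0],"xyz":[0,0,-1],"gripper":0},{"delta_rot":[0,0,0],"xyz":[0,0,-2.5],"gripper":0},{"delta_rot":[0,0,0],"xyz":[0,0,-3],"gripper":0},{"delta_rot":[0,0,0],"xyz":[0,0,-3],"gripper":0},{"delta_rot":[0,0,0],"xyz":[0,0,-2],"gripper":0},{"delta_rot":[0,0,0],"xyz":[0,0,0],"gripper":0},{"delta_rot":[0,0,0],"xyz":[0,0,0],"gripper":0}]'; python3 - <<'E'
from h import *
f=r.grab_frame("scene");P,m,k=tops(f);print(k.sum(),fit(P[k][:,:2],(.555,.207)))
save("end.png",f["img"])
E
```

```text
t: 11.85
tool_pos: [0.5743, 0.1782, 0.1804]
tool_rot: [[0.979, -0.202, -0.001], [-0.202, -0.979, -0.0], [-0.001, 0.0, -1.0]]
ft_force: [-0.6, -0.0, -0.6]
gripper_width: 0.002
finger_force: 0.0
341 (array([ 0.55417151,  0.20906848, -0.20490853]), np.float64(0.001376282524503312))
```

View pics/end.png

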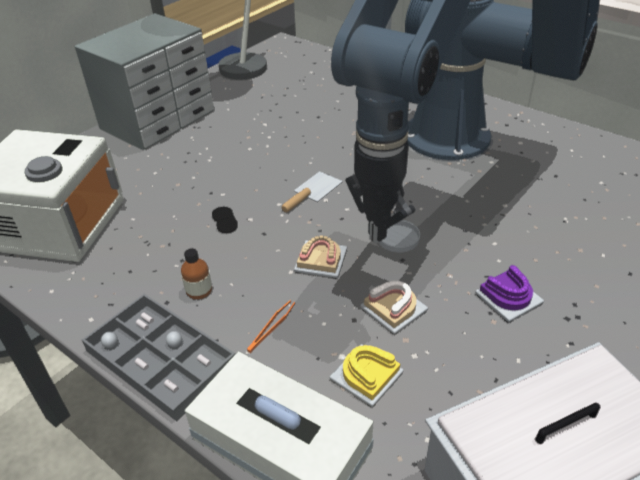

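The end picture shows the model still at (393,300), everything else where it lay, and the gripper well clear.

```bash
python3 -c "
from bench import r
print(r.close_job())"
```

```text
the job is handed in; nothing more can be done
None
```

I stroked the white splint from the left end round the front to the right end, within about 1 mm of its middle line at about 2–4.5 N of downward force, then lifted clear and handed the job in at about 12 s; the model stayed within measuring error of its place and the other things looked undisturbed.

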